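# Clamp a robot's lifter arm with a slip-clutch thumbscrew

### The arm

A 6-joint arm with a two-finger parallel gripper is mounted at the origin on the work surface. World frame = base frame: x ahead of the robot, y to its left, z up, the work surface at z = 0. Lengths are in m, angles in rad, forces in N, time in s.
With the tool pointing down it reaches from about 0.375 to 0.9 m from the base axis. Payload 3.1 kg.
Tool frame: the origin (TCP) lies at the centre of the arm's flange, where the gripper is bolted on; the fingertips stand 173 mm ahead of it and the grasp point (between the pads) lies 155 mm ahead of it; z points along the fingers, x is the direction in which the jaws open and shut, and the axes are right-handed (so a half turn about z gives the same grasp; the last joint's range is limited). The gripper opens to 85 mm and grips with 20 to 120 N. Pads are 22 mm wide; open, the fingers measure 114 mm over their backs; the gripper's body (76 mm by 85 mm) begins 54 mm behind the grasp point. The pads swing forward as they close: fully open they stand 13 mm farther back than shut.
Start: joints at [-1.438, 0.527, 1.433, -0, 1.181, -0.178], TCP at [0.191, -0.595, 0.405] pointing down, gripper open.
Joint ranges: [-3.08, 3.08], [-0.75, 2.2], [0.22, 2.44], [-1.43, 4.57], [0, 2.65], [-2.85, 2.85]. Speed limits (rad/s): [2.79, 2.79, 3.14, 3.14, 3.14, 3.14].

### API

Orientations are given as a unit quaternion [x, y, z, w].
In Python, from station import manip gives the robot as it stands.
- The arm moves only by the shell command python3 -m jog 'ROWS' [OPENING] [FORCE]. ROWS is JSON, a list that holds one entry, the list of rows, each a list of 4 numbers: the shift along the world's x, y, z in mm, then the turn about the world's z in degrees. A call has exactly 8 rows; each row shifts and turns the commanded pose from where the row before left it; what a row does not reach is not made up. A row lasts 1/8 s, in which the tool goes at most 62.5 mm and 10.7 degrees, less where a joint would pass 70% of its speed; a pose out of reach is approached as far as the arm can. A call is refused whole if a number of a shift passes 62.5 or a number of a turn 10.7, either way. A call with a gripper value outside its range is refused whole. OPENING is the opening in per cent of the stroke, from 0 (shut) to 100 (fully open), set as the call begins (- or left out, the last holds). The fingers move at their own pace and stop on an object; FORCE is the grip in N (left out, the last holds). Time passes only in rows, so rows that do not move let the fingers close, or fill a call up. It gives the time, the measured TCP pose, the force and the opening at its end, in the units of the state.
- manip.sense(): the state, without advancing time (a new reading comes with each control period).
- manip.snapshot(name): name is "side" or "top"; returns the picture (480x640x3 uint8, red, green, blue); there is no depth.
- manip.camera_info(name): a dict with "fx", "fy", "cx", "cy" (pixels), "R" (3x3) and "t" (3): a world point X has camera coordinates R X + t. Camera axes: x right, y down, z forward; pixel columns grow to the right and rows downward; lengths in m; the calibration is good to about 2 mm. A picture is of the moment at which its call begins. camera_info takes no time and is no camera call.
- manip.sign_off(): hands the job in, once; it reports no verdict.
The state is a dict: "t": time; "q": joint angles; "qd": joint speeds; "tau": joint torques, N m; "tcp_pos": TCP position; "tool_rot": TCP orientation; "force": force on the tool from outside, world axes, zero at the start; "ft_torque": the same for the moment, N m; "finger_gap": opening from 0.0 (shut) to 1.0 (fully open).
Only numpy, scipy, OpenCV 4.12 (cv2) and the standard library are available. Lean on these libraries where they do the work, as an engineer would, in place of code of your own. Each camera call takes 0.05 s, during which the arm holds its last target. There are 200 camera calls.

### The job

Pick up the red lifter arm by its upright steel lug, lay it on the clamp's bed, and slide it straight in under the pad until its end is fully home against the blue column. Then turn the orange thumbscrew clockwise until its clutch first slips, stop right there (no more than 20 degrees of slip), and let go, leaving the arm firmly clamped. Handle it gently and leave the scale, the screwdriver and the wheel alone.

Things in the scene. Friction and masses are not known exactly. Their poses are not given: they have to be found in the camera images.
- clamp: Fixed C-shaped bench clamp. Origin on the table under the screw's vertical axis. Flat bed 90 mm wide (x -45 to 45), 212 mm long (y -152 to 60), top 16 mm above the table. Blue column at +y, 60 mm wide. Blue bridge over the mouth, 56 to 76 mm high, from the column to 24 mm past the axis. The mouth is open to -y and to both x sides.
- stop (a point): Middle of the column's flat stop face, 22 mm above the table, at x 0, y +27 mm of the clamp, axes as the clamp's. Home: the arm's front end flat against this face, the arm along the clamp's y axis, so that the lug's centre is at x 0, y -98, z 52 mm of the clamp.
- under_pad (a point): Fixed point on the screw's axis, 28 mm above the table (level with the top of an arm lying on the bed), axes as the clamp's. The round rubber pad, 20 mm across, comes straight down onto it; its underside starts 2.5 to 7 mm above it, exactly how much is unknown.
- knob_grip (a point): Grip point of the orange thumbscrew, on its vertical axis, 110 mm above the table. Grip bar 48 mm long (point x), 22 mm thick (point y), flat sides, 88 to 124.5 mm high, over a black disc of radius 20 and a steel collar of radius 26 mm (77.5 to 83.5 mm high). Clockwise from above lowers the pad 5 mm per rad; the thumbscrew stays at its height and where it is left.
- knob (a joint): Slip of the clutch, rad: how far the thumbscrew has turned ahead of the steel collar below it, clockwise positive, 0 at the start (white mark on the black disc at the red mark on the collar). Turns freely at 0.10 N m for 0.5 to 1.4 rad till the pad meets the arm, tightens within about 0.2 rad more; at 0.34 N m it slips and the torque grows no more. The bar's first direction is random.
- lifter: The loose lifter arm, 0.15 to 0.3 kg: flat red bar 36 mm wide (x), 150 long (y), 12 thick, with the steel lug near its rear. Origin at the centre of the bar's underside. Its front (+y) end goes into the clamp, towards the clamp's +y. Centre of mass about 30 mm ahead of the lug. Grasp it by the lug.
- lifter_lug (a point): Centre of the upright steel lug on the lifter arm, 36 mm above the arm's underside, axes as the arm's. Lug 16 mm thick (x), 30 mm long (y), 48 mm tall (12 to 60 mm above the underside). It is 25 mm from the arm's rear end and 125 mm from its front end.
- scale: Loose black pocket scale with a steel plate, 120 x 150 x 22 mm; origin at the centre of its underside. Leave alone.
- driver: Loose screwdriver, 170 mm, blue handle, lying along its x axis. Leave alone.
- wheel: Loose black robot wheel lying flat, 60 mm across, 22 mm high; origin at the centre of its underside. Leave alone.
There are look-alikes about, which are no part of the job. Several things have the shape of the lifter; the one meant has the colours described above.

How it is judged:
On the way, in this order (a step that is already met when the one before it is completed fails the run):
1. the arm lies on the bed, straight and home against the column (y of lifter_lug in the frame of clamp above -0.1015 m and x of lifter_lug in the frame of clamp between -0.01 and 0.01 m and angle between the y axis of lifter_lug and the y axis of clamp, either way round below 0.12 rad and z of lifter_lug in the frame of clamp below 0.055 m and angle between lifter_lug's own z axis and vertical below 0.05 rad), for 0.3 s.
2. the pad clamps the arm and the clutch has slipped (all of step 1 and contact force between lifter and clamp above 6 N and value of joint knob above 0.02 rad), for 0.1 s.
At the end, for the whole second after the job is handed in: The lifter arm lies flat on the clamp's bed, its front end within 3.5 mm of the column, within 10 mm sideways and 0.12 rad (7 degrees) of straight; it is pressed on the bed with more than 6 N; the clutch has slipped between 0.02 and 0.35 rad; all is at rest (all of step 2 and value of joint knob below 0.35 rad and linear speed of lifter below 0.01 m/s); the robot touches nothing.
It fails at once if the clutch is slipped by more than 0.35 rad (20 degrees) (value of joint knob above 0.35 rad).
It fails at once if the arm is rammed or dropped into the clamp (over 80 N) (contact force between lifter and clamp above 80 N).
It fails at once if the scale is moved by more than 15 mm (distance of scale from where it was at the start of the episode above 0.015 m).
It fails at once if the driver is moved by more than 15 mm (distance of driver from where it was at the start of the episode above 0.015 m).
It fails at once if the wheel is moved by more than 15 mm (distance of wheel from where it was at the start of the episode above 0.015 m).
It also fails if it takes over 67 s, if anything falls off the work surface, if the arm or the gripper's body presses on something with over 40 N, if the wrist force passes 120 N, or if a joint passes its speed limit or range.

## Working session

There is one attempt and no reset: what is moved stays moved. The work goes in short steps, Python scripts to look and compute and a shell command to move; the robot and the scene stay as the last step left them, time stands still between calls to the robot, and variables do not carry over. Pictures are saved under pics/ and viewed, about 8 in all and at most 12, crops included, and the job is handed in when it is done.

```bash
mkdir -p pics; ls
python3 - <<'E'
from station import manip
import cv2
for n in("top","side"):
    im=manip.snapshot(n); cv2.imwrite(f"pics/{n}0.png",im[:,:,::-1])
    c=manip.camera_info(n); print(n,c)
print(manip.sense())
E
```

```text
pics
top {'fx': 534.8049442931776, 'fy': 534.8049442931776, 'cx': 321.44910214600554, 'cy': 241.43080275432956, 'R': array([[-0.02574155, -0.99964097, -0.00743667],
       [-0.99035118,  0.02651423, -0.13602034],
       [ 0.13616868,  0.00386354, -0.99067813]]), 't': array([0.0290969 , 0.58948143, 1.41531788])}
side {'fx': 600.327238512779, 'fy': 600.327238512779, 'cx': 308.0145431811653, 'cy': 244.84078650447526, 'R': array([[-0.80658774, -0.59089769, -0.01600418],
       [-0.31553709,  0.45329358, -0.83364337],
       [ 0.49985254, -0.66735661, -0.55207119]]), 't': array([0.46477162, 0.26451283, 1.14075284])}
{'t': 0.1, 'q': array([-1.43847432e+00,  5.28403946e-01,  1.43376902e+00, -4.05743122e-06,
        1.18142586e+00, -1.78491930e-01]), 'qd': array([-1.04260232e-03, -1.06374896e-03, -2.53097602e-03, -8.29317742e-05,
        4.26072536e-04,  5.39041145e-04]), 'tau': array([ 2.41365694e-05, -4.43302882e+01, -1.78586465e+01, -2.83028767e-04,
        3.83779625e-03, -1.17154670e-06]), 'tcp_pos': array([ 0.19113737, -0.59473403,  0.40381389]), 'tool_rot': array([ 8.08032744e-01, -5.89136722e-01, -6.94083533e-04, -7.24175917e-04]), 'force': array([-0.98604174, -0.8791319 ,  0.11215737]), 'ft_torque': array([-0.01694477, -0.02969695, -0.01813294]), 'finger_gap': 1.001969866953161}
```

View pics/top0.png

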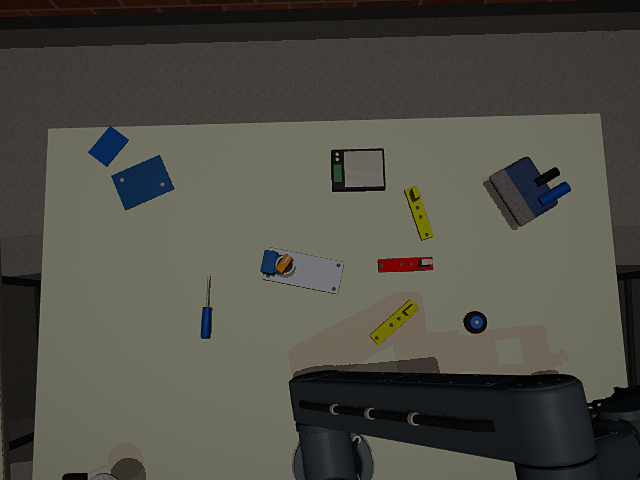

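View pics/side0.png

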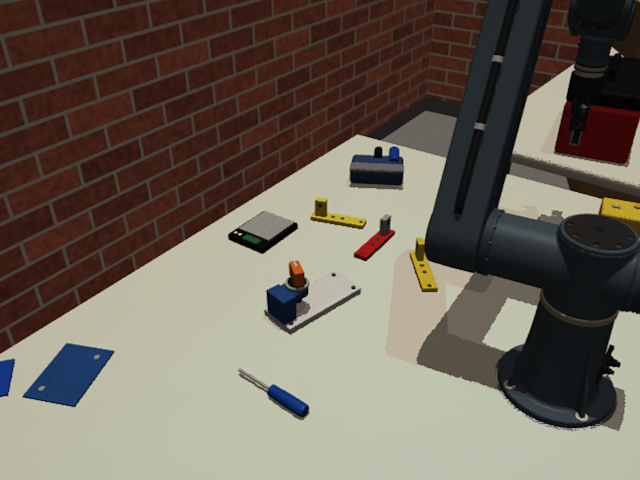

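The top view shows the clamp at about (262-343, 248-293) with its column on the left, the red arm at (378-433, 258-272) with its lug at the right end, and the wheel at (475, 322). The side view shows the same layout. Next I'll enlarge both.

Run:
```python
import cv2
t=cv2.imread("pics/top0.png")[238:303,250:440]; s=cv2.imread("pics/side0.png")[205:335,255:405]
def up(i,k,x0,y0):
    o=cv2.resize(i,None,fx=k,fy=k,interpolation=cv2.INTER_CUBIC)
    for x in range(0,i.shape[1],10):
        cv2.line(o,(x*k,0),(x*k,6 if (x+x0)%50 else 14),(0,0,255),1)
        if (x+x0)%50==0: cv2.putText(o,str(x+x0),(x*k+2,24),0,.4,(0,0,255))
    for y in range(0,i.shape[0]):
        if (y+y0)%10==0:
            cv2.line(o,(0,y*k),(8,y*k),(0,0,255),1); cv2.putText(o,str(y+y0),(10,y*k+4),0,.35,(0,0,255))
    return o
cv2.imwrite("pics/t1.png",up(t,4,250,238)); cv2.imwrite("pics/s1.png",up(s,4,255,205))
```

```text
(no output)
```

View pics/t1.png

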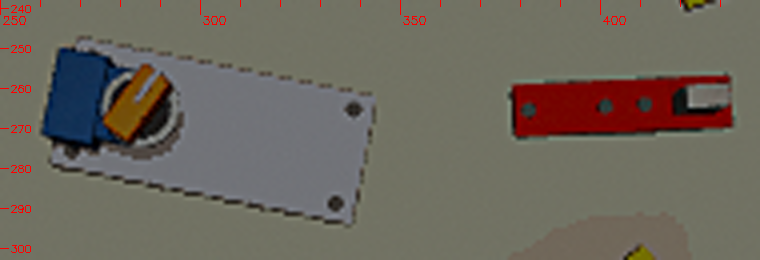

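View pics/s1.png

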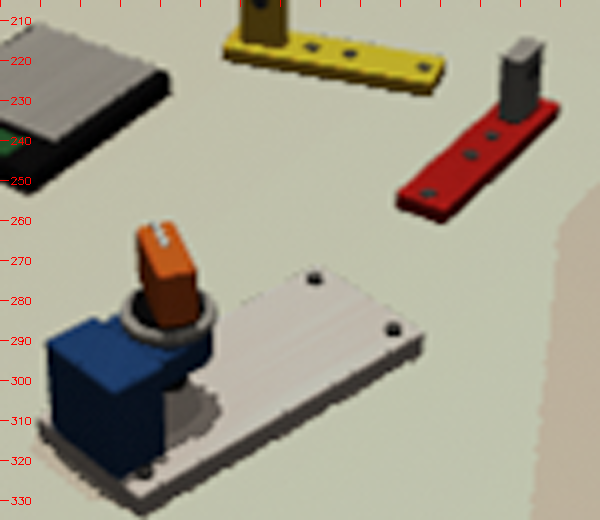

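Pixel corners read from the two crops: bed corners in top at (343.8,262), (338,294), (262.5,279.3), (269.5,247.3), and the red arm's corners and lug top as used below. The knob bar's ends are at about (290.3,255.9) and (278.1,272.4). Now I'll fit the poses.

```bash
cat > h.py <<'E'
import numpy as np
from scipy.optimize import least_squares
from station import manip
def proj(n,X):
    c=manip.camera_info(n); p=np.atleast_2d(X)@c["R"].T+c["t"]
    return np.c_[c["fx"]*p[:,0]/p[:,2]+c["cx"],c["fy"]*p[:,1]/p[:,2]+c["cy"]]
def world(p,L):
    c,s=np.cos(p[2]),np.sin(p[2]); L=np.array(L,float)/1000
    return np.c_[p[0]+c*L[:,0]-s*L[:,1],p[1]+s*L[:,0]+c*L[:,1],L[:,2]]
def fit(obs,p0):  # obs: list of (cam,[local mm],[px])
    def f(p): return np.concatenate([(proj(n,world(p,[l]))[0]-u) for n,l,u in obs])
    r=least_squares(f,p0,loss='soft_l1'); return r.x,f(r.x).reshape(-1,2)
def back(n,uv,z):
    c=manip.camera_info(n); d=c["R"].T@np.array([(uv[0]-c["cx"])/c["fx"],(uv[1]-c["cy"])/c["fy"],1]); o=-c["R"].T@c["t"]
    return o+d*(z-o[2])/d[2]
E
python3 - <<'E'
from h import *
np.set_printoptions(precision=4,suppress=True)
T=lambda x,y:(250+x/4,238+y/4); S=lambda x,y:(255+x/4,205+y/4)
cl=[("top",(45,-152,16),T(375,96)),("top",(-45,-152,16),T(352,224)),("top",(-45,60,16),T(50,165)),("top",(45,60,16),T(78,37)),
("side",(-45,-152,16),S(423,342)),("side",(45,-152,16),S(316,265)),("side",(-45,60,16),S(140,495)),("side",(45,60,16),S(38,425))]
li=[("top",(18,75,12),T(513,86)),("top",(-18,75,12),T(515,137)),("top",(18,-75,12),T(730,75)),("top",(-18,-75,12),T(733,126)),
("side",(18,75,12),S(397,198)),("side",(-18,75,12),S(443,212)),("side",(-18,-75,12),S(558,105)),("side",(0,-50,60),S(523,45)),("top",(0,-50,60),T(709,95))]
for o in(cl,li):
    for k in(("top",),("side",),("top","side")):
        p,r=fit([q for q in o if q[0] in k],[.45,.05,0.]); print(k,p,np.degrees(p[2]))
    print(r)
    print(world(p,[(0,-50,36)]),world(p,[(0,-98,52)]))
a,b=back("top",(290.25,255.9),.1245),back("top",(278.1,272.4),.1245)
print(a,b,(a+b)/2,np.hypot(*(a-b)[:2]),np.degrees(np.arctan2(*(a-b)[1::-1])))
from scipy.spatial.transform import Rotation as R
print(R.from_quat(manip.sense()["tool_rot"]).as_matrix())
for n,u,z in(("wheel",(475,322),.022),("yel",(411,306),.06),("yel2",(413,192),.06)): print(n,back("top",u,z))
E
```

```text
('top',) [ 0.5241  0.1104 -0.2204] -12.630609308644985
('side',) [ 0.5197  0.1143 -0.2151] -12.324692980956819
('top', 'side') [ 0.5229  0.1108 -0.2187] -12.530512821034197
[[ 0.4218  0.2636]
 [ 0.0356  0.4925]
 [-0.386   0.3828]
 [-0.6689  0.4273]
 [ 0.241  -2.8911]
 [-0.0175 -0.6938]
 [-0.205   0.6037]
 [-0.9948 -2.249 ]]
[[0.5121 0.062  0.036 ]] [[0.5016 0.0152 0.052 ]]
('top',) [ 0.5237 -0.2168  0.0236] 1.3501277958579174
('side',) [ 0.521  -0.2149  0.031 ] 1.7772132328830725
('top', 'side') [ 0.5229 -0.2167  0.0275] 1.5746158482743242
[[-0.1739  0.2086]
 [ 0.211   0.464 ]
 [-0.1604  0.0397]
 [ 0.1553  0.2856]
 [-0.782  -1.4562]
 [ 0.2577 -0.4373]
 [ 0.1147 -0.7854]
 [-0.7387  0.7322]
 [-0.1584  0.3106]]
[[ 0.5243 -0.2667  0.036 ]] [[ 0.5256 -0.3147  0.052 ]]
[0.5433 0.0939 0.1245] [0.5019 0.1256 0.1245] [0.5226 0.1098 0.1245] 0.05212067136822965 -37.41943259824047
[[ 0.3058 -0.9521 -0.0003]
 [-0.9521 -0.3058  0.002 ]
 [-0.002  -0.0004 -1.    ]]
wheel [ 0.3624 -0.3944  0.022 ]
yel [ 0.4092 -0.2182  0.06  ]
yel2 [ 0.7162 -0.2385  0.06  ]
```

```bash
python3 -m jog '[[[41.5,41,0,9.2],[41.5,41,0,9.2],[41.5,41,0,9.2],[41.5,41,0,9.2],[41.5,41,0,9.2],[41.5,41,0,9.2],[41.5,41,0,9.2],[41.5,41,0,9.2]]]' 100 80
cat > st.py <<'E'
from station import manip
import numpy as np
from scipy.spatial.transform import Rotation as R
s=manip.sense(); m=R.from_quat(s["tool_rot"]).as_matrix()
print("t",round(s["t"],2),"tcp",(s["tcp_pos"]*1000).round(1),"xang",round(np.degrees(np.arctan2(m[1,0],m[0,0])),2),"F",s["force"].round(1),"M",s["ft_torque"].round(2),"gap",round(s["finger_gap"],3))
E
python3 st.py
```

```text
t: 1.1
tcp_pos: [0.5242, -0.2655, 0.4044]
tool_rot: [1.0, 0.015, -0.0, -0.0]
force: [-0.2, -0.8, 0.6]
finger_gap: 0.998
t 1.1 tcp [ 524.2 -265.5  404.4] xang 1.71 F [-0.2 -0.8  0.6] M [-0.02  0.01  0.01] gap 0.998
```

```bash
python3 -m jog '[[[0,-1,-40,0],[0,0,-40,0],[0,0,-40,0],[0,0,-40,0],[0,0,-25,0],[0,0,-15,0],[0,0,-11,0],[0,0,0,0]]]'; python3 st.py
python3 - <<'E'
from station import manip
import cv2
t=manip.snapshot("top"); s=manip.snapshot("side")
o=cv2.hconcat([cv2.resize(t[200:330,340:490],(400,346),interpolation=2),cv2.resize(s[130:280,320:470],(400,346),interpolation=2)])
cv2.imwrite("pics/grasp.png",o[:,:,::-1])
E
```

```text
t: 2.1
tcp_pos: [0.5231, -0.268, 0.1934]
tool_rot: [1.0, 0.012, -0.0, -0.0]
force: [-0.8, -0.1, -0.0]
finger_gap: 0.998
t 2.1 tcp [ 523.1 -268.   193.4] xang 1.4 F [-0.8 -0.1 -0. ] M [ 0.01  0.06 -0.03] gap 0.998
```

View pics/grasp.png

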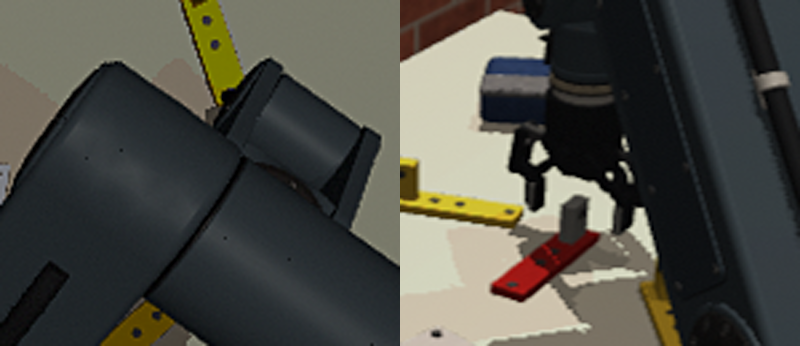

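The fingers straddle the grey lug of the red bar, in the right panel at about (575,215), with the lug roughly centred. Next I'll close the gripper and lift.

```bash
python3 -m jog '[[[0,0,0,0],[0,0,0,0],[0,0,0,0],[0,0,0,0],[0,0,0,0],[0,0,0,0],[0,0,0,0],[0,0,0,0]]]' 0 80 ; python3 st.py;  python3 -m jog '[[[0,0,5,0],[0,0,10,0],[0,0,15,0],[0,0,20,0],[0,0,20,0],[0,0,20,0],[0,0,10,0],[0,0,0,0]]]'; python3 st.py
```

```text
t: 3.2
tcp_pos: [0.5236, -0.2682, 0.1941]
tool_rot: [1.0, 0.012, 0.001, 0.0]
force: [2.3, 0.3, 5.6]
finger_gap: 0.18
t 3.2 tcp [ 523.6 -268.2  194.1] xang 1.4 F [2.3 0.3 5.6] M [ 0.1  -0.31 -0.05] gap 0.18
t: 4.2
tcp_pos: [0.5232, -0.2681, 0.2947]
tool_rot: [1.0, 0.012, 0.001, 0.001]
force: [0.1, 0.5, -2.4]
finger_gap: 0.174
t 4.2 tcp [ 523.2 -268.1  294.7] xang 1.41 F [ 0.1  0.5 -2.4] M [-0.04 -0.01  0.04] gap 0.174
```

```bash
python3 -m jog '[[[-4.5,27,0,-1.74],[-4.5,27,0,-1.74],[-4.5,27,0,-1.74],[-4.5,27,0,-1.74],[-4.5,27,0,-1.74],[-4.5,27,0,-1.74],[-4.5,27,0,-1.74],[-4.5,27,0,-1.74]]]'; python3 -m jog '[[[0,0,-15,0],[0,0,-20,0],[0,0,-20,0],[0,0,-12,0],[0,0,-6,0],[0,0,0,0],[0,0,0,0],[0,0,0,0]]]'; python3 st.py
python3 - <<'E'
from station import manip
import cv2
t=manip.snapshot("top"); s=manip.snapshot("side")
cv2.imwrite("pics/s2full.png",s[:,:,::-1]);cv2.imwrite("pics/t2full.png",t[:,:,::-1])
o=cv2.hconcat([cv2.resize(t[230:310,250:370],(360,240),interpolation=2),cv2.resize(s[230:340,260:380],(436,400),interpolation=2)[:240]]) if 0 else cv2.resize(s[220:345,255:415],(800,625),interpolation=2)[:600]
cv2.imwrite("pics/place.png",o[:,:,::-1])
E
```

```text
t: 5.2
tcp_pos: [0.4867, -0.0511, 0.293]
tool_rot: [0.994, -0.11, -0.001, -0.0]
force: [0.4, 0.8, -3.0]
finger_gap: 0.178
t: 6.2
tcp_pos: [0.4873, -0.0521, 0.2213]
tool_rot: [0.994, -0.109, 0.001, 0.0]
force: [0.1, 0.3, -2.0]
finger_gap: 0.173
t 6.2 tcp [487.3 -52.1 221.3] xang -12.51 F [ 0.1  0.3 -2. ] M [-0.11  0.03  0.04] gap 0.173
```

View pics/place.png

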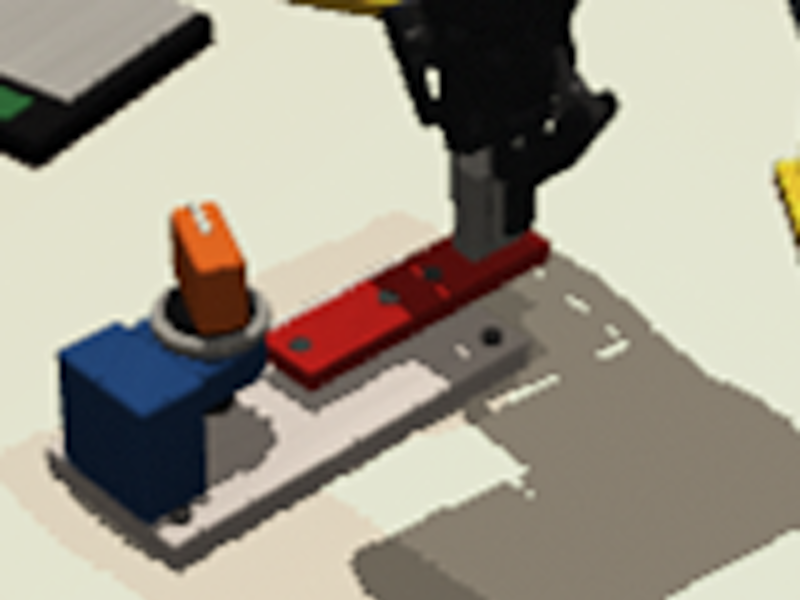

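The red arm hangs over the middle of the bed, parallel to it and level. Its front is at about (290,360) in the crop, just short of the bridge. Now I'll lower it slowly.

```bash
python3 -m jog '[[[0,0,-3,0],[0,0,-3,0],[0,0,-2,0],[0,0,-1,0],[0,0,-1,0],[0,0,-0.5,0],[0,0,0,0],[0,0,0,0]]]'; python3 st.py; python3 -m jog '[[[0,0,-0.5,0],[0,0,0,0],[0,0,-0.5,0],[0,0,0,0],[0,0,-0.5,0],[0,0,0,0],[0,0,0,0],[0,0,0,0]]]'; python3 st.py
```

```text
t: 7.3
tcp_pos: [0.4872, -0.052, 0.2103]
tool_rot: [0.994, -0.109, 0.0, 0.0]
force: [0.4, -0.5, -2.5]
finger_gap: 0.18
t 7.3 tcp [487.2 -52.  210.3] xang -12.51 F [ 0.4 -0.5 -2.5] M [-0.05  0.03 -0.03] gap 0.18
t: 8.3
tcp_pos: [0.4871, -0.0521, 0.21]
tool_rot: [0.994, -0.109, 0.0, 0.0]
force: [-2.1, -0.6, 11.8]
finger_gap: 0.179
t 8.3 tcp [487.1 -52.1 210. ] xang -12.51 F [-2.1 -0.6 11.8] M [0.11 0.46 0.01] gap 0.179
```

```bash
python3 -m jog '[[[0,0,0.7,0],[1.75,7.9,0,0],[1.75,7.9,0,0],[1.75,7.9,0,0],[1.75,7.9,0,0],[1.75,7.9,0,0],[1.75,7.9,0,0],[1.1,4.9,0,0]]]' 0 40; python3 st.py
```

```text
t: 9.3
tcp_pos: [0.4995, -0.0003, 0.2101]
tool_rot: [0.994, -0.108, 0.001, 0.001]
force: [-2.1, -5.9, 6.7]
finger_gap: 0.178
t 9.3 tcp [ 4.995e+02 -3.000e-01  2.101e+02] xang -12.43 F [-2.1 -5.9  6.7] M [-0.81  0.29  0.05] gap 0.178
```

```bash
python3 -m jog '[[[0.3,1.5,0,0],[0.3,1.5,0,0],[0.3,1.5,0,0],[0.3,1.5,0,0],[0.3,1.5,0,0],[0.2,1,0,0],[0.2,1,0,0],[0,0,0,0]]]'; python3 st.py;  python3 -m jog '[[[0.2,1,0,0],[0,0,0,0],[0.2,1,0,0],[0,0,0,0],[0.2,1,0,0],[0,0,0,0],[0,0,0,0],[0,0,0,0]]]'; python3 st.py
```

```text
t: 10.3
tcp_pos: [0.5013, 0.009, 0.2101]
tool_rot: [0.994, -0.108, 0.001, 0.001]
force: [-0.5, -4.7, 7.5]
finger_gap: 0.177
t 10.3 tcp [501.3   9.  210.1] xang -12.45 F [-0.5 -4.7  7.5] M [-0.74  0.32  0.03] gap 0.177
t: 11.3
tcp_pos: [0.5019, 0.0119, 0.2101]
tool_rot: [0.994, -0.108, 0.001, 0.001]
force: [0.3, -4.2, 6.7]
finger_gap: 0.177
t 11.3 tcp [501.9  11.9 210.1] xang -12.45 F [ 0.3 -4.2  6.7] M [-0.74  0.28  0.05] gap 0.177
```

```bash
python3 -m jog '[[[0.2,1,0,0],[0,0,0,0],[0.2,1,0,0],[0,0,0,0],[0.1,0.5,0,0],[0,0,0,0],[0,0,0,0],[0,0,0,0]]]'; python3 st.py;  python3 -m jog '[[[0.1,0.5,0,0],[0,0,0,0],[0.1,0.5,0,0],[0,0,0,0],[0,0,0,0],[0,0,0,0],[0,0,0,0],[0,0,0,0]]]'; python3 st.py
```

```text
t: 12.3
tcp_pos: [0.5024, 0.0142, 0.2101]
tool_rot: [0.994, -0.108, 0.001, 0.001]
force: [-0.8, -7.8, 7.5]
finger_gap: 0.177
t 12.3 tcp [502.4  14.2 210.1] xang -12.44 F [-0.8 -7.8  7.5] M [-0.94  0.34  0.07] gap 0.177
t: 13.3
tcp_pos: [0.5025, 0.0144, 0.2101]
tool_rot: [0.994, -0.108, 0.001, 0.002]
force: [-2.7, -11.7, 7.1]
finger_gap: 0.178
t 13.3 tcp [502.5  14.4 210.1] xang -12.41 F [ -2.7 -11.7   7.1] M [-1.58  0.49  0.05] gap 0.178
```

```bash
python3 -m jog '[[[0.1,0.5,0,0],[0,0,0,0],[0.1,0.5,0,0],[0,0,0,0],[0,0,0,0],[0,0,0,0],[0,0,0,0],[0,0,0,0]]]'; python3 st.py;  python3 -m jog '[[[0,0,0,0],[0,0,0,0],[0,0,0,0],[0,0,0,0],[0,0,0,0],[0,0,0,0],[0,0,0,0],[0,0,0,0]]]' 60; python3 st.py; python3 -m jog '[[[0,0,20,0],[0,0,30,0],[-3,-10,30,0],[-3,-10,30,0],[-3,-10,30,0],[0,0,20,0],[0,0,0,0],[0,0,0,0]]]' 60;python3 - <<'E'
from station import manip
import cv2
t=manip.snapshot("top"); s=manip.snapshot("side")
cv2.imwrite("pics/s3full.png",s[:,:,::-1]);cv2.imwrite("pics/t3full.png",t[:,:,::-1])
o=cv2.resize(s[220:340,255:415],(800,600),interpolation=2)
cv2.imwrite("pics/home.png",o[:,:,::-1])
E
python3 st.py
```

```text
t: 14.3
tcp_pos: [0.5026, 0.0147, 0.2101]
tool_rot: [0.994, -0.108, 0.001, 0.002]
force: [-2.6, -17.0, 6.4]
finger_gap: 0.172
t 14.3 tcp [502.6  14.7 210.1] xang -12.37 F [ -2.6 -17.    6.4] M [-2.25  0.55  0.05] gap 0.172
t: 15.3
tcp_pos: [0.5022, 0.0173, 0.2094]
tool_rot: [0.994, -0.109, -0.0, 0.0]
force: [0.8, -0.1, 0.1]
finger_gap: 0.601
t 15.3 tcp [502.2  17.3 209.4] xang -12.51 F [ 0.8 -0.1  0.1] M [ 0.07 -0.   -0.  ] gap 0.601
t: 16.3
tcp_pos: [0.4927, -0.0126, 0.3687]
tool_rot: [0.994, -0.109, -0.001, -0.0]
force: [-0.5, -0.4, -0.5]
finger_gap: 0.6
t 16.4 tcp [492.8 -12.5 368.3] xang -12.5 F [-0.8  0.4 -0.4] M [ 0.01 -0.04  0.02] gap 0.603
```

View pics/home.png

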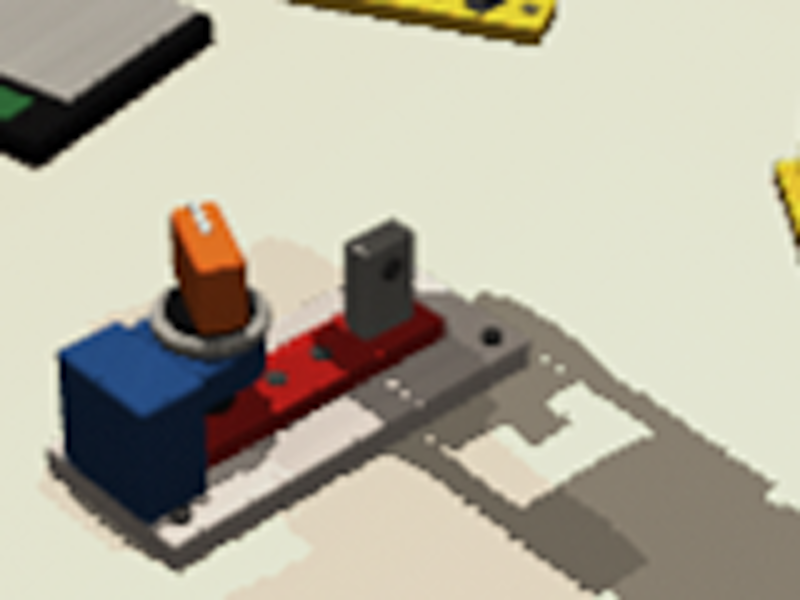

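The arm lies in the mouth, straight and under the bridge, with the lug standing free. The thumbscrew is unchanged. I'll check the bar angle from the side view, then go to the knob.

```bash
python3 - <<'E'
from h import *
a,b=back("side",(255+195/5,220+205/5),.1245),back("side",(255+220/5,220+268/5),.1245)
print(a,b,(a+b)/2,np.degrees(np.arctan2(*(a-b)[1::-1])))
E
python3 -m jog '[[[3.75,15.4,0,8.1],[3.75,15.4,0,8.1],[3.75,15.4,0,8.1],[3.75,15.4,0,8.1],[3.75,15.4,0,8.1],[3.75,15.4,0,8.1],[3.75,15.4,0,8.1],[3.75,15.4,0,8.1]]]' 75; python3 st.py
```

```text
[0.53969127 0.09694433 0.1245    ] [0.50375021 0.127037   0.1245    ] [0.52172074 0.11199067 0.1245    ] -39.938694695535474
t: 17.4
tcp_pos: [0.5231, 0.1111, 0.3681]
tool_rot: [0.897, 0.443, -0.001, -0.001]
force: [0.0, -0.2, -1.0]
finger_gap: 0.752
t 17.4 tcp [523.1 111.1 368.1] xang 52.57 F [ 0.  -0.2 -1. ] M [-0.    0.02 -0.02] gap 0.752
```

```bash
python3 -m jog '[[[0,0,-25,-1],[0,0,-25,0],[0,0,-20,0],[0,0,-15,0],[0,0,-10,0],[0,0,-6,0],[0,0,0,0],[0,0,0,0]]]'; python3 st.py; python3 -m jog '[[[0,0,0,0],[0,0,0,0],[0,0,0,0],[0,0,0,0],[0,0,0,0],[0,0,0,0],[0,0,0,0],[0,0,0,0]]]' 0 70; python3 st.py
```

```text
t: 18.4
tcp_pos: [0.5234, 0.1105, 0.2689]
tool_rot: [0.901, 0.433, 0.001, 0.0]
force: [-0.1, -0.4, 0.1]
finger_gap: 0.75
t 18.4 tcp [523.4 110.5 268.9] xang 51.29 F [-0.1 -0.4  0.1] M [-0.04 -0.04  0.02] gap 0.75
t: 19.4
tcp_pos: [0.5243, 0.1116, 0.2693]
tool_rot: [0.902, 0.432, 0.003, -0.0]
force: [2.3, 6.3, 3.1]
finger_gap: 0.246
t 19.4 tcp [524.3 111.6 269.3] xang 51.21 F [2.3 6.3 3.1] M [ 0.72 -0.16 -0.07] gap 0.246
```

```bash
python3 -m jog '[[[0.9,1.2,-0.5,0],[0,0,0,0],[0,0,0,-3],[0,0,0,-4],[0,0,0,-4],[0,0,0,-4],[0,0,0,-4],[0,0,0,-4]]]'; python3 st.py; python3 -m jog '[[[0,0,0,-1],[0,0,0,0],[0,0,0,0],[0,0,0,0],[0,0,0,0],[0,0,0,0],[0,0,0,0],[0,0,0,0]]]' ; python3 st.py
```

```text
t: 20.4
tcp_pos: [0.5248, 0.1122, 0.2693]
tool_rot: [0.97, 0.243, 0.002, 0.0]
force: [-0.5, 2.7, 6.7]
finger_gap: 0.242
t 20.4 tcp [524.8 112.2 269.3] xang 28.18 F [-0.5  2.7  6.7] M [0.23 0.18 0.11] gap 0.242
t: 21.4
tcp_pos: [0.5248, 0.1122, 0.2693]
tool_rot: [0.972, 0.236, 0.002, -0.0]
force: [0.5, 2.2, 6.8]
finger_gap: 0.246
t 21.4 tcp [524.8 112.2 269.3] xang 27.27 F [0.5 2.2 6.8] M [ 0.27  0.2  -0.05] gap 0.246
```

```bash
for i in 1 2; do python3 -m jog '[[[0,0,0,-0.6],[0,0,0,-0.6],[0,0,0,-0.6],[0,0,0,-0.6],[0,0,0,-0.6],[0,0,0,-0.6],[0,0,0,-0.6],[0,0,0,-0.6]]]' >/dev/null; python3 st.py; done
```

```text
t 22.4 tcp [524.8 112.2 269.3] xang 22.49 F [0.8 2.5 7.1] M [0.24 0.19 0.13] gap 0.244
t 23.4 tcp [524.8 112.2 269.3] xang 17.69 F [1.5 3.3 6.2] M [0.27 0.18 0.12] gap 0.248
```

```bash
for i in 1 2; do python3 -m jog '[[[0,0,0,-0.6],[0,0,0,-0.6],[0,0,0,-0.6],[0,0,0,-0.6],[0,0,0,-0.6],[0,0,0,-0.6],[0,0,0,-0.6],[0,0,0,-0.6]]]' >/dev/null; python3 st.py; done
```

```text
t 24.4 tcp [524.8 112.2 269.3] xang 12.88 F [0.7 2.5 6.7] M [0.29 0.23 0.1 ] gap 0.244
t 25.4 tcp [524.9 112.2 269.3] xang 8.09 F [0.5 2.3 7.1] M [0.26 0.22 0.13] gap 0.245
```

```bash
for i in 1 2; do python3 -m jog '[[[0,0,0,-0.6],[0,0,0,-0.6],[0,0,0,-0.6],[0,0,0,-0.6],[0,0,0,-0.6],[0,0,0,-0.6],[0,0,0,-0.6],[0,0,0,-0.6]]]' >/dev/null; python3 st.py; done
```

```text
t 26.4 tcp [524.9 112.2 269.3] xang 3.28 F [1.  2.8 6.5] M [0.33 0.23 0.12] gap 0.245
t 27.4 tcp [524.9 112.2 269.3] xang -1.52 F [1.4 3.1 6.3] M [0.33 0.23 0.13] gap 0.245
```

```bash
for i in 1 2; do python3 -m jog '[[[0,0,0,-0.6],[0,0,0,-0.6],[0,0,0,-0.6],[0,0,0,-0.6],[0,0,0,-0.6],[0,0,0,-0.6],[0,0,0,-0.6],[0,0,0,-0.6]]]' >/dev/null; python3 st.py; done
```

```text
t 28.4 tcp [524.9 112.2 269.3] xang -6.32 F [1.7 3.2 6.2] M [0.43 0.2  0.11] gap 0.244
t 29.4 tcp [525.  112.2 269.3] xang -11.13 F [1.5 2.9 7. ] M [0.33 0.2  0.11] gap 0.247
```

```bash
for i in 1 2; do python3 -m jog '[[[0,0,0,-0.6],[0,0,0,-0.6],[0,0,0,-0.6],[0,0,0,-0.6],[0,0,0,-0.6],[0,0,0,-0.6],[0,0,0,-0.6],[0,0,0,-0.6]]]' >/dev/null; python3 st.py; done
```

```text
t 30.4 tcp [525.  112.2 269.3] xang -15.93 F [1.3 2.3 6.6] M [0.41 0.26 0.09] gap 0.241
t 31.4 tcp [525.  112.2 269.3] xang -20.71 F [2.4 3.7 5.6] M [0.39 0.27 0.21] gap 0.247
```

Torque is rising at 72 degrees of turn, so the pad has met the arm. I'll use smaller steps from here.

```bash
for i in 1 2; do python3 -m jog '[[[0,0,0,-0.3],[0,0,0,-0.3],[0,0,0,-0.3],[0,0,0,-0.3],[0,0,0,-0.3],[0,0,0,-0.3],[0,0,0,-0.3],[0,0,0,-0.3]]]' >/dev/null; python3 st.py; done
```

```text
t 32.4 tcp [525.  112.2 269.3] xang -23.08 F [2.1 3.5 6.3] M [0.36 0.25 0.26] gap 0.244
t 33.4 tcp [525.  112.2 269.3] xang -25.46 F [1.5 3.3 6.6] M [0.43 0.23 0.32] gap 0.245
```

```bash
for i in 1 2; do python3 -m jog '[[[0,0,0,-0.3],[0,0,0,-0.3],[0,0,0,-0.3],[0,0,0,-0.3],[0,0,0,-0.3],[0,0,0,-0.3],[0,0,0,-0.3],[0,0,0,-0.3]]]' >/dev/null; python3 st.py; done
```

```text
t 34.4 tcp [525.  112.2 269.3] xang -27.85 F [0.6 3.  5.7] M [0.37 0.21 0.3 ] gap 0.248
t 35.4 tcp [525.  112.2 269.3] xang -30.25 F [1.8 2.3 6.7] M [0.41 0.2  0.35] gap 0.24
```

```bash
python3 -m jog '[[[0,0,0,-0.3],[0,0,0,-0.3],[0,0,0,-0.3],[0,0,0,-0.3],[0,0,0,-0.3],[0,0,0,-0.3],[0,0,0,-0.3],[0,0,0,-0.3]]]' >/dev/null; python3 st.py; python3 -m jog '[[[0,0,0,0],[0,0,0,0],[0,0,0,0],[0,0,0,0],[0,0,0,0],[0,0,0,0],[0,0,0,0],[0,0,0,0]]]' 75 >/dev/null; python3 st.py; python3 -m jog '[[[0,0,15,0],[0,0,25,0],[0,0,30,0],[0,0,30,0],[-20,-40,20,0],[-20,-50,0,0],[-20,-50,0,0],[-20,-50,0,0]]]'
python3 - <<'E'
from station import manip
import cv2
t=manip.snapshot("top"); s=manip.snapshot("side")
cv2.imwrite("pics/s4full.png",s[:,:,::-1]);cv2.imwrite("pics/t4full.png",t[:,:,::-1])
o=cv2.hconcat([cv2.resize(t[240:300,255:315],(400,400),interpolation=2),cv2.resize(s[250:310,275:335],(400,400),interpolation=2)])
cv2.imwrite("pics/end.png",o[:,:,::-1])
E
python3 st.py
```

```text
t 36.4 tcp [525.1 112.2 269.3] xang -32.65 F [2.  3.3 6.6] M [0.42 0.23 0.35] gap 0.247
t 37.4 tcp [524.1 111.7 267.9] xang -32.71 F [-0.3 -0.3 -0.1] M [-0.02 -0.02  0.05] gap 0.752
t: 38.4
tcp_pos: [0.4433, -0.0796, 0.3892]
tool_rot: [0.96, -0.281, 0.001, 0.0]
force: [-0.8, 0.1, -0.3]
finger_gap: 0.745
t 38.5 tcp [442.8 -81.9 389. ] xang -33.07 F [ 0.1  0.4 -0.2] M [ 0.08 -0.06 -0.06] gap 0.748
```

View pics/end.png

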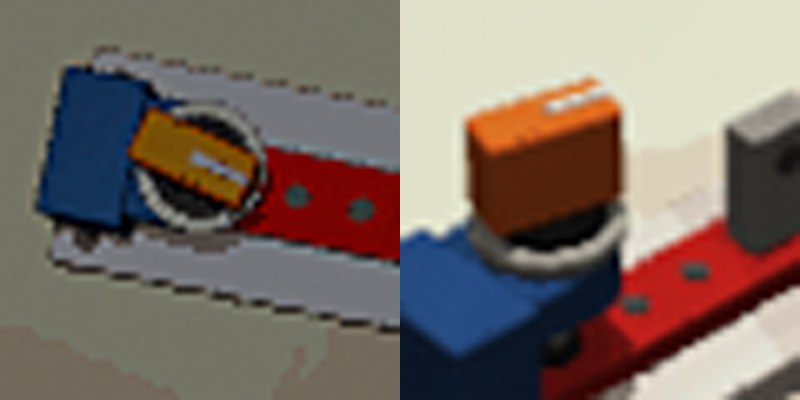

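The thumbscrew holds its new direction, the red arm lies straight along the bed below it, and the gripper is clear. The clutch marks are too small to read. I'll do one numeric check of the home position, then hand in.

Run:
```python
from h import *
import cv2
P=[0.5229,0.1108,-0.2187]
im=cv2.imread("pics/s4full.png").astype(int); m=(im[...,2]>70)&(im[...,1]<60)&(im[...,0]<60)
m[:, :300]=0; m[:250]=0; m[:,365:]=0
v,u=np.nonzero(m); print("red px u",u.min(),u.max(),"v",v.min(),v.max(), len(u))
i=u.argmax(); print("rightmost",u[i],v[i])
print("expected at home, rear top corners (-18,-123),(18,-123) and lug top:",proj("side",world(P,[(-18,-123,28),(18,-123,28),(0,-98,76)])))
print(manip.sense()["qd"].round(3))
manip.sign_off()
```

```text
red px u 300 342 v 267 309 455
rightmost 342 284
expected at home, rear top corners (-18,-123),(18,-123) and lug top: [[343.74405081 283.32728672]
 [332.9167232  276.38288272]
 [330.4230622  267.1297968 ]]
[ 0.082  0.009 -0.015  0.055  0.01   0.058]
the job is handed in; nothing more can be done
```

I laid the red lifter arm on the bed and slid it in until it pressed the column with about 17 N. I turned the thumbscrew about 84° clockwise, let go, moved the gripper clear, and handed the job in at about 38 s of the 67 s allowed. No verdict was reported.

**Home position:** In the final side picture the arm's rear corner is at (342, 284) px, against (343.7, 283.3) expected at home. That is within about 2 px, and the arm looks straight under the pad.

**Clutch:** Free-turn torque was about 0.11 N m. It rose from roughly 70° of turn and levelled off over the last 7° (readings 0.32, 0.30, 0.35, 0.35). From that I put the slip at 5 to 9°, inside the 1.1 to 20° window. The clutch marks were too small in the picture to confirm this, so the slip and the clamping force rest on the torque readings alone.

**Still settling:** At hand-in the robot was clear of everything but still moving slightly, at up to 0.08 rad/s in the joints.

**Other objects:** No move went near the scale, the screwdriver or the wheel, but I did not measure their positions again at the end.

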